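Set the power heat sink on the tall test stand

TASK

Pick up the larger of the two finned aluminium heat sinks and set it down gently, without dropping it, fins up, on the narrow bar of the taller test stand, centred and lined up lengthwise with the bar. Leave it resting there, and leave the smaller finned heat sink where it lies.

Things in the scene. Friction and masses are not known exactly. Their poses are not given: they have to be found in the camera images.
- heatsink: the larger finned heat sink, bare aluminium, 80 (x) x 44 (y) x 36 (z) mm, about 0.11 to 0.22 kg; an 8 mm base plate with a dull dark upper face carries 6 upright fins, 3 mm thick, that run along its x over the whole length; the outer fins are flush with its long sides, so that it can be gripped across its 44 mm width. It lies on the table, fins up. Origin at the centre of its underside, z up.
- small_heatsink: the smaller finned heat sink, bare aluminium, 46 (x) x 30 (y) x 22 (z) mm, 5 fins along its x, lying on the table. Not to be used. Origin at the centre of its underside, z up.
- tall_stand: the taller test stand, fixed to the table: a dark steel foot 80 (x) x 70 (y) x 8 mm, an 18 mm round steel post in its centre, and on the post a black level bar 70 (x) x 28 (y) x 12 mm whose flat top lies 110 mm above the table. Origin at the centre of the foot's underside, on the table; the bar runs along x; z up.
- low_stand: the lower test stand, alike but with the top of its bar 60 mm above the table; fixed, empty, not to be used. Origin at the centre of the foot's underside; the bar runs along x; z up.

How it is judged:
By the outcome, as a careful person would: the job done as asked, in the order asked, and still so for the second after the job is handed in, with the robot touching nothing.
It also fails if it takes over 35 s, if anything falls off the work surface, if the arm or the gripper's body presses on something with over 40 N, if the wrist force passes 120 N, or if a joint passes its speed limit or range.

ROBOT

A 6-joint arm with a two-finger parallel gripper is mounted at the origin on the work surface. World frame = base frame: x ahead of the robot, y to its left, z up, the work surface at z = 0. Lengths are in m, angles in degrees, forces in N, time in s.
With the tool pointing down it reaches from about 0.4 to 0.825 m from the base axis. Payload 7 kg.
Tool frame: the origin (TCP) lies at the very end of the fingers, on their centre line; the grasp point (between the pads) lies behind it (r.grasp_offset is the z of the grasp point in the tool frame, in m); z points along the fingers, y is the direction in which the jaws open and shut (so a half turn about z gives the same grasp; the last joint's range is limited). The gripper opens to 88 mm and grips with 3 to 60 N. Pads are 19 mm wide; open, the fingers measure 130 mm over their backs; the gripper's body (78 mm by 193 mm) begins 47 mm behind the grasp point.
Start: joints at [-50.472, 20.546, 0.682, 0, -70.136, -16.507], TCP at [0.264, -0.621, 0.227] pointing down, gripper open.
Joint ranges: [-176.03, 176.03], [-82.01, 121.73], [-58.28, 71.71], [-173.87, 95.51], [-174.79, -0.11], [-173.66, 173.66]. Speed limits (degrees/s): [136.94, 136.94, 172.46, 180, 180, 180].

INTERFACE

Orientations are given as [roll, pitch, yaw] about the fixed x, y, z axes, in that order (R = Rz(yaw) Ry(pitch) Rx(roll)).
In Python, from plant import r gives the robot as it stands. The module is installed in compiled form; this text tells all that it offers.
- The arm moves only by the tool servo_tool, never from a script. Its argument "targets" is a list of rows, each an object of numbers: "dx", "dy", "dz": the shift along the world's x, y, z in cm; "spin": the turn about the world's z in rad; "grip": the opening in per cent of the stroke, from 0 (shut) to 100 (fully open). A call has exactly 10 rows; each row is the pose to reach, as a shift and turn from the pose commanded when the call began; what a row does not reach only later rows make up. A row lasts 1/12 s, in which the tool goes at most 41.7 mm and 7.16 degrees, less where a joint would pass 70% of its speed; a pose out of reach is approached as far as the arm can. A call with a gripper value outside its range is refused whole. The fingers move at their own pace and stop on an object; "squeeze" is the grip in N (left out, the last holds). Time passes only in rows, so rows that repeat a pose let the fingers close, or fill a call up. It gives the time, the measured TCP pose, the force and the opening at its end, in the units of the state.
- r.get_state(): the state, without advancing time (a new reading comes with each control period).
- r.capture(name): name is "scene" or "top" or "wrist"; returns the picture (420x560x3 uint8, blue, green, red); there is no depth.
- r.get_calibration(name): a dict with "K" (3x3 intrinsics, pixels), "k1" (the pictures are not rectified: a ray, as slopes to the right and down, at radius r is drawn at 1 + k1 r^2 times it, then the intrinsics apply), "extrinsics" (4x4, takes a point from camera to world coordinates). Camera axes: x right, y down, z forward; pixel columns grow to the right and rows downward; lengths in m; the calibration is good to about 2 mm. A picture is of the moment at which its call begins: read the wrist's pose just before it. get_calibration takes no time and is no camera call; for the wrist camera it gives the pose at the moment of the call.
- r.close_job(): hands the job in, once; it reports no verdict.
Trained networks look in the newest picture that a camera, given by its name, has taken for a name from the list of things; names that differ only in an ending like _2 or _b are one class to them, and where a whole thing is asked for, a point or a joint stands for the part that bears it (a point fixed in the world has none). Each returns a list of dicts, best first, with "p" (0 to 1); they miss things now and then, are a little off and sometimes report something else, mostly with a low value. They report only what shows in the picture. A call takes as long as a camera call.
- r.cut_out(name, camera): "mask" (420x560 bool, what is visible of it) and "extent" ([left, top, right, bottom] in pixels, round what is visible of it).
The state is a dict: "time_s": time; "joints": joint angles; "qd": joint speeds; "joint_torque": joint torques, N m; "tcp_pos": TCP position; "eef_rot": TCP orientation; "contact_force": force on the tool from outside, world axes, zero at the start; "moment": the same for the moment, N m; "gripper_width": finger opening in m.
Only numpy, scipy, OpenCV 4.12 (cv2) and the standard library are available. Lean on these libraries where they do the work, as an engineer would, in place of code of your own. Each camera call takes 0.05 s, during which the arm holds its last target. There are 200 camera calls.

## Working session

There is one attempt and no reset: what is moved stays moved. The work goes in short steps, Python scripts to look and compute and a tool call to move; the robot and the scene stay as the last step left them, time stands still between calls to the robot, and variables do not carry over. Pictures are saved under pics/ and viewed, about 8 in all and at most 12, crops included, and the job is handed in when it is done.

Besides the shell and the picture viewer there is one more tool, called after "Call:" as a command line: name --argument value ..., lists and objects as JSON in quotes. servo_tool: Moves the arm, as the interface text tells. Its arguments: {"type":"object","properties":{"targets":{"type":"array"},"squeeze":{"type":"number"}},"required":["targets"]}

```bash
mkdir -p pics; cat > h.py <<'E'
import numpy as np, cv2
from plant import r
def px2w(uv,cal,z):
    uv=np.atleast_2d(np.float64(uv)); K=np.array(cal["K"]);k1=cal["k1"];T=np.array(cal["extrinsics"])
    d=np.c_[(uv[:,0]-K[0,2])/K[0,0],(uv[:,1]-K[1,2])/K[1,1]]
    s=d.copy()
    for _ in range(20): s=d/(1+k1*(s**2).sum(1,keepdims=True))
    w=np.c_[s,np.ones(len(s))]@T[:3,:3].T; o=T[:3,3]
    return o+w*((z-o[2])/w[:,2])[:,None]
def w2px(P,cal):
    P=np.atleast_2d(np.float64(P));K=np.array(cal["K"]);T=np.array(cal["extrinsics"])
    c=(P-T[:3,3])@T[:3,:3]; s=c[:,:2]/c[:,2:]; s=s*(1+cal["k1"]*(s**2).sum(1,keepdims=True))
    return s*[K[0,0],K[1,1]]+[K[0,2],K[1,2]]
E
python3 - <<'E'
from h import *
print(r.get_state(), r.grasp_offset)
ims=[]
for c in ("scene","top"):
    im=r.capture(c); cal=r.get_calibration(c); cv2.imwrite(f"pics/{c}0.png",im)
    print(c,np.round(np.array(cal["extrinsics"]),3).tolist(),np.array(cal["K"])[0,0],cal["k1"])
    for n in ("heatsink","small_heatsink","tall_stand","low_stand"):
        for o in r.cut_out(n,c)[:2]:
            m=o["mask"]; ys,xs=np.nonzero(m); rect=cv2.minAreaRect(np.c_[xs,ys].astype(np.float32))
            print(n,round(o["p"],2),o["extent"],rect,m.sum(),px2w(rect[0],cal,0.036).round(3))
E
```

```text
{'time_s': 0.0, 'joints': array([-5.04719924e+01,  2.05887585e+01,  6.35654477e-01, -2.05094445e-02,
       -7.01337905e+01, -1.65072322e+01]), 'qd': array([-0.02957359,  0.03936667,  0.09407965,  0.0532205 , -0.02213675,
        0.06634986]), 'joint_torque': array([-8.76370486e-04, -5.82722104e+01,  2.93055940e+01,  6.99725971e+00,
        6.77786578e-03, -1.56229330e-04]), 'tcp_pos': array([ 0.26377615, -0.62082415,  0.22566594]), 'eef_rot': array([ 1.79911208e+02, -6.20648419e-03, -1.56986204e+02]), 'contact_force': array([ 0.27726886, -0.35681758, -0.08499929]), 'moment': array([ 0.00957649, -0.00395555, -0.05528143]), 'gripper_width': 0.08772193116943466} -0.0188
scene [[0.213, 0.778, -0.591, 1.262], [0.977, -0.165, 0.135, -0.168], [0.007, -0.606, -0.795, 1.067], [0.0, 0.0, 0.0, 1.0]] 501.9443456775769 -0.09296209677831226
heatsink 0.97 [216.8, 191.6, 240.4, 222.6] ((227.5, 205.5), (31.0, 19.0), 90.0) 561 [[ 0.476 -0.144  0.036]]
small_heatsink 0.53 [154.6, 202.6, 175.0, 223.4] ((166.28823852539062, 211.7470703125), (18.764484405517578, 12.907362937927246), 40.601295471191406) 2
[... 471 characters left out ...]
tsink 0.59 [336.3, 213.9, 367.3, 257.5] ((349.8653869628906, 233.673095703125), (22.357236862182617, 36.673709869384766), 11.309932708740234) 788 [[ 0.458 -0.14   0.036]]
small_heatsink 0.8 [408.8, 227.0, 434.5, 254.1] ((422.1802978515625, 240.01638793945312), (22.278419494628906, 16.132648468017578), 50.19443130493164) 346 [[ 0.441 -0.297  0.036]]
tall_stand 0.64 [124.4, 197.3, 169.5, 241.6] ((146.32028198242188, 220.47161865234375), (37.379032135009766, 37.53499221801758), 8.972626686096191) 1310 [[0.495 0.308 0.036]]
low_stand 0.96 [215.6, 195.8, 260.6, 238.3] ((236.44810485839844, 217.30662536621094), (36.714603424072266, 30.98401641845703), 60.945396423339844) 1069 [[0.498 0.108 0.036]]
```

```bash
python3 - <<'E'
import cv2,numpy as np
a=cv2.imread("pics/top0.png")[160:280,110:450]; b=cv2.imread("pics/scene0.png")[130:250,130:450]
a=cv2.resize(a,(800,282),interpolation=2); b=cv2.resize(b,(800,300),interpolation=2)
cv2.imwrite("pics/c1.png",np.vstack([a,b]))
E
```

```text
(no output)
```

View pics/c1.png

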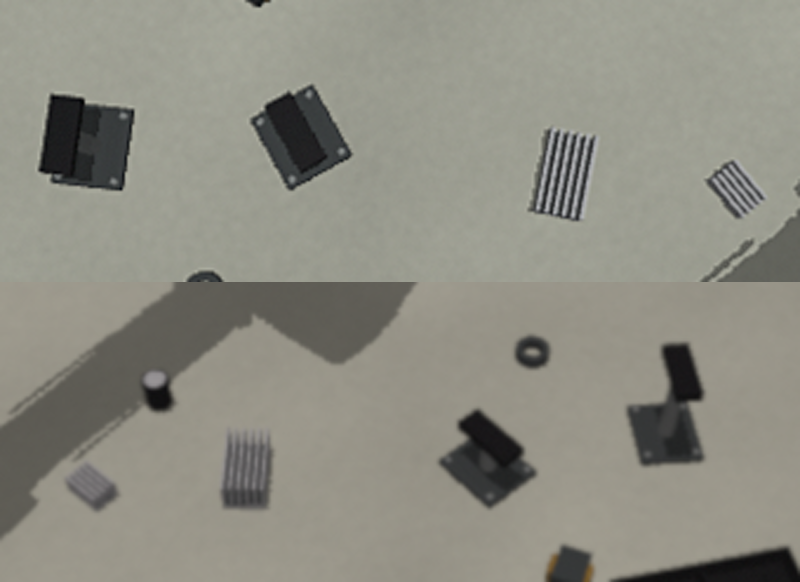

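```bash
python3 - <<'E'
from h import *
cal=r.get_calibration("top")
def z(p): return np.array(p)/2.353+[110,160]
c=px2w(z([(547,127),(597,135),(580,220),(529,212)]),cal,.036); print(c.round(3),c.mean(0))
c=px2w(z([(50,95),(85,98),(75,177),(40,172)]),cal,.110); print(c.round(3),c.mean(0))
cw=r.get_calibration("wrist"); s=r.get_state()
print(np.array(cw["extrinsics"]).round(3),cw["K"],s["tcp_pos"])
E
```

```text
[[ 0.502 -0.125  0.036]
 [ 0.493 -0.171  0.036]
 [ 0.414 -0.153  0.036]
 [ 0.423 -0.106  0.036]] [ 0.45791458 -0.13891176  0.036     ]
[[0.53  0.32  0.11 ]
 [0.527 0.289 0.11 ]
 [0.457 0.297 0.11 ]
 [0.462 0.327 0.11 ]] [0.49376522 0.30813583 0.11      ]
[[-0.391  0.887  0.245  0.198]
 [ 0.921  0.377  0.103 -0.648]
 [-0.001  0.266 -0.964  0.385]
 [ 0.     0.     0.     1.   ]] [[355.88515992   0.         280.81859579]
 [  0.         355.88515992 207.63359978]
 [  0.           0.           1.        ]] [ 0.26395336 -0.62119816  0.22651413]
```

Call:
servo_tool --targets '[{"dx": 1, "dy": 2.5, "dz": 0, "spin": -0.05, "grip": 100}, {"dx": 2.4, "dy": 6, "dz": 0, "spin": -0.13, "grip": 100}, {"dx": 3.9, "dy": 9.7, "dz": 0, "spin": -0.2, "grip": 100}, {"dx": 5.4, "dy": 13.4, "dz": 0, "spin": -0.28, "grip": 100}, {"dx": 6.9, "dy": 17.1, "dz": 0, "spin": -0.36, "grip": 100}, {"dx": 8.4, "dy": 20.8, "dz": 0, "spin": -0.44, "grip": 100}, {"dx": 9.9, "dy": 24.6, "dz": 0, "spin": -0.5, "grip": 100}, {"dx": 11.4, "dy": 28.3, "dz": 0, "spin": -0.56, "grip": 100}, {"dx": 12.9, "dy": 32, "dz": 0, "spin": -0.61, "grip": 100}, {"dx": 14.4, "dy": 35.8, "dz": 0, "spin": -0.61, "grip": 100}]'

```text
time_s: 1.33
tcp_pos: [0.4083, -0.2615, 0.227]
eef_rot: [-180.0, 0.1, 167.9]
contact_force: [1.5, -0.2, -0.0]
gripper_width: 0.0875
```

Call:
servo_tool --targets '[{"dx": 1.5, "dy": 3.7, "dz": 0, "spin": 0, "grip": 100}, {"dx": 2.9, "dy": 7.2, "dz": 0, "spin": 0, "grip": 100}, {"dx": 4, "dy": 10, "dz": 0, "spin": 0, "grip": 100}, {"dx": 4.7, "dy": 11.7, "dz": 0, "spin": 0, "grip": 100}, {"dx": 5, "dy": 12.4, "dz": 0, "spin": 0, "grip": 100}, {"dx": 5, "dy": 12.4, "dz": 0, "spin": 0, "grip": 100}, {"dx": 5, "dy": 12.4, "dz": 0, "spin": 0, "grip": 100}, {"dx": 5, "dy": 12.4, "dz": 0, "spin": 0, "grip": 100}, {"dx": 5, "dy": 12.4, "dz": 0, "spin": 0, "grip": 100}, {"dx": 5, "dy": 12.4, "dz": 0, "spin": 0, "grip": 100}]'

```text
time_s: 2.17
tcp_pos: [0.4576, -0.1401, 0.2265]
eef_rot: [-180.0, -0.0, 168.0]
contact_force: [0.4, -0.4, 0.5]
gripper_width: 0.0877
```

```bash
python3 - <<'E'
from h import *
s=r.get_state();cal=r.get_calibration("wrist"); im=r.capture("wrist"); print(s["time_s"],s["tcp_pos"],s["eef_rot"])
np.save("cal1.npy",cal,allow_pickle=True)
for o in r.cut_out("heatsink","wrist")[:2]:
    m=o["mask"]; ys,xs=np.nonzero(m); rect=cv2.minAreaRect(np.c_[xs,ys].astype(np.float32))
    print(round(o["p"],2),o["extent"],px2w(cv2.boxPoints(rect),cal,0.036).round(3).tolist(),px2w(rect[0],cal,0.036).round(4))
# overlay guess
x,y,w=.458,-.139,np.radians(-12)
R=np.array([[np.cos(w),-np.sin(w)],[np.sin(w),np.cos(w)]])
im2=im.copy()
for zz,c in ((.036,(0,0,255)),(0,(0,255,0))):
    P=np.c_[(np.array([[40,22],[40,-22],[-40,-22],[-40,22]])/1000)@R.T+[x,y],np.full(4,zz)]
    cv2.polylines(im2,[w2px(P,cal).round().astype(int)],True,c,1)
cv2.imwrite("pics/w1raw.png",im);cv2.imwrite("pics/w1.png",cv2.resize(im2,(800,600)))
E
```

```text
2.1667 [ 0.45758848 -0.14013055  0.22653094] [-1.79995099e+02 -6.19305036e-03  1.67985469e+02]
0.57 [256.8, 143.4, 302.5, 220.2] [[0.413, -0.153, 0.036], [0.422, -0.111, 0.036], [0.502, -0.127, 0.036], [0.492, -0.172, 0.036]] [[ 0.4559 -0.1404  0.036 ]]
```

View pics/w1.png

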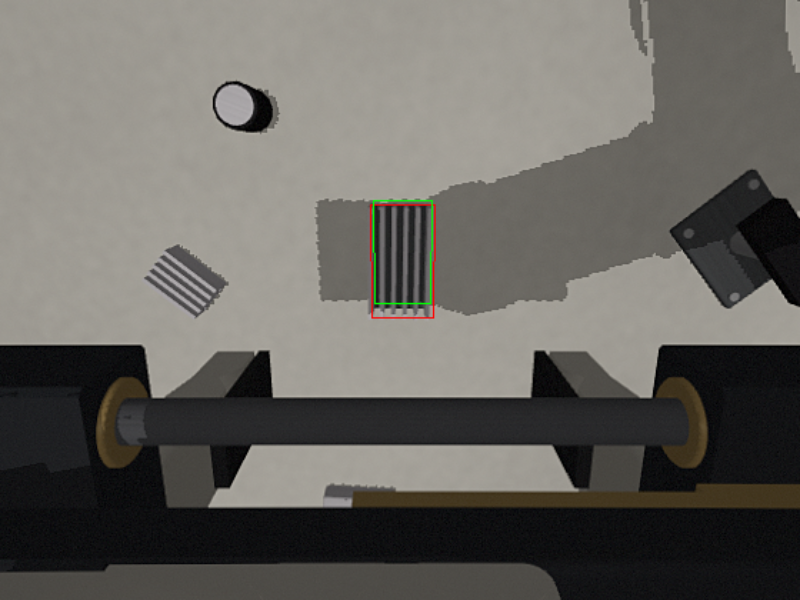

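Call:
servo_tool --targets '[{"dx": 0, "dy": 0, "dz": -2, "spin": 0, "grip": 100}, {"dx": 0, "dy": 0, "dz": -5.5, "spin": 0, "grip": 100}, {"dx": 0, "dy": 0, "dz": -9, "spin": 0, "grip": 100}, {"dx": 0, "dy": 0, "dz": -12.5, "spin": 0, "grip": 100}, {"dx": 0, "dy": 0, "dz": -16, "spin": 0, "grip": 100}, {"dx": 0, "dy": 0, "dz": -19, "spin": 0, "grip": 100}, {"dx": 0, "dy": 0, "dz": -21, "spin": 0, "grip": 100}, {"dx": 0, "dy": 0, "dz": -22.1, "spin": 0, "grip": 100}, {"dx": 0, "dy": 0, "dz": -22.1, "spin": 0, "grip": 100}, {"dx": 0, "dy": 0, "dz": -22.1, "spin": 0, "grip": 100}]'

```text
time_s: 3.1
tcp_pos: [0.4576, -0.1396, 0.0052]
eef_rot: [-180.0, -0.1, 168.1]
contact_force: [-0.3, 0.3, 0.5]
gripper_width: 0.0876
```

Call:
servo_tool --targets '[{"dx": 0, "dy": 0, "dz": 0, "spin": 0, "grip": 60}, {"dx": 0, "dy": 0, "dz": 0, "spin": 0, "grip": 55}, {"dx": 0, "dy": 0, "dz": 0, "spin": 0, "grip": 50}, {"dx": 0, "dy": 0, "dz": 0, "spin": 0, "grip": 45}, {"dx": 0, "dy": 0, "dz": 0, "spin": 0, "grip": 40}, {"dx": 0, "dy": 0, "dz": 0, "spin": 0, "grip": 35}, {"dx": 0, "dy": 0, "dz": 0, "spin": 0, "grip": 35}, {"dx": 0, "dy": 0, "dz": 0, "spin": 0, "grip": 35}, {"dx": 0, "dy": 0, "dz": 0, "spin": 0, "grip": 35}, {"dx": 0, "dy": 0, "dz": 0, "spin": 0, "grip": 35}]' --squeeze 25

```text
time_s: 3.93
tcp_pos: [0.4581, -0.1393, 0.0058]
eef_rot: [-180.0, 0.0, 168.1]
contact_force: [-1.0, 0.4, 5.6]
gripper_width: 0.0443
```

Call:
servo_tool --targets '[{"dx": 0, "dy": 0, "dz": 0.5, "spin": 0, "grip": 35}, {"dx": 0, "dy": 0, "dz": 2, "spin": 0, "grip": 35}, {"dx": 0, "dy": 0, "dz": 4.5, "spin": 0, "grip": 35}, {"dx": 0, "dy": 0, "dz": 7, "spin": 0, "grip": 35}, {"dx": 0, "dy": 0, "dz": 10, "spin": 0, "grip": 35}, {"dx": 0, "dy": 0, "dz": 13, "spin": 0, "grip": 35}, {"dx": 0, "dy": 0, "dz": 16, "spin": 0, "grip": 35}, {"dx": 0, "dy": 0, "dz": 18.5, "spin": 0, "grip": 35}, {"dx": 0, "dy": 0, "dz": 20, "spin": 0, "grip": 35}, {"dx": 0, "dy": 0, "dz": 20, "spin": 0, "grip": 35}]'

```text
time_s: 4.77
tcp_pos: [0.4596, -0.1393, 0.2093]
eef_rot: [179.9, 0.3, 168.1]
contact_force: [0.2, -0.0, -1.2]
gripper_width: 0.0442
```

```bash
python3 - <<'E'
from h import *
s=r.get_state();cal=r.get_calibration("wrist"); im=r.capture("wrist"); print(s["time_s"],s["tcp_pos"],s["eef_rot"],s["contact_force"],s["moment"],s["gripper_width"])
cv2.imwrite("pics/w2.png",cv2.resize(im,(800,600)))
E
```

```text
4.7667 [ 0.45960644 -0.13926585  0.20932916] [179.92884153   0.33879929 168.0973172 ] [ 0.2387522  -0.03084643 -1.23466694] [-0.05291411 -0.122649   -0.05588885] 0.04419442119559238
```

View pics/w2.png

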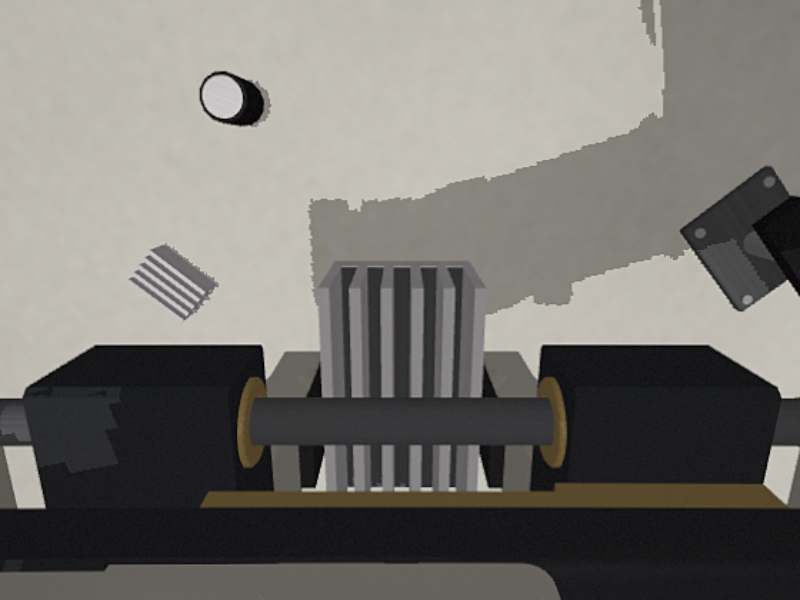

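```bash
python3 - <<'E'
from h import *
s=r.get_state();cal=r.get_calibration("wrist");a=s["eef_rot"][2]*np.pi/180
u=np.array([np.cos(a),np.sin(a)]);v=np.array([-u[1],u[0]])
k=560/800
for p,dz in (((319,288),.0305),((486,288),.0305),((335,261),.0025),((471,261),.0025),((335,261),-.0055),((471,261),-.0055)):
    P=px2w(np.array(p)*k,cal,s["tcp_pos"][2]+dz)[0,:2]-s["tcp_pos"][:2]
    print(p,dz,(P@u*1000).round(1),(P@v*1000).round(1))
cal=r.get_calibration("wrist");print(w2px([[.494,.308,.11]],cal))
E
```

```text
(319, 288) 0.0305 38.6 20.5
(486, 288) 0.0305 38.6 -22.9
(335, 261) 0.0025 40.0 19.7
(471, 261) 0.0025 40.0 -22.7
(335, 261) -0.0055 38.3 20.8
(471, 261) -0.0055 38.3 -23.8
[[935.50527649 125.89343067]]
```

Call:
servo_tool --targets '[{"dx": 0.3, "dy": 1, "dz": 0, "spin": 0.01, "grip": 35}, {"dx": 0.9, "dy": 3, "dz": 0, "spin": 0.02, "grip": 35}, {"dx": 1.7, "dy": 6, "dz": 0, "spin": 0.03, "grip": 35}, {"dx": 2.6, "dy": 9, "dz": 0, "spin": 0.04, "grip": 35}, {"dx": 3.5, "dy": 12, "dz": 0, "spin": 0.05, "grip": 35}, {"dx": 4.4, "dy": 15, "dz": 0, "spin": 0.06, "grip": 35}, {"dx": 5.2, "dy": 18, "dz": 0, "spin": 0.07, "grip": 35}, {"dx": 6.1, "dy": 21, "dz": 0, "spin": 0.08, "grip": 35}, {"dx": 7, "dy": 24, "dz": 0, "spin": 0.08, "grip": 35}, {"dx": 7.9, "dy": 27, "dz": 0, "spin": 0.08, "grip": 35}]'

```text
time_s: 5.65
tcp_pos: [0.5361, 0.1326, 0.2038]
eef_rot: [-179.9, -0.1, 172.7]
contact_force: [0.1, -0.7, -1.2]
gripper_width: 0.0437
```

Call:
servo_tool --targets '[{"dx": 0.9, "dy": 3, "dz": 0, "spin": 0, "grip": 35}, {"dx": 1.8, "dy": 6, "dz": 0, "spin": 0, "grip": 35}, {"dx": 2.7, "dy": 9, "dz": 0, "spin": 0, "grip": 35}, {"dx": 3.6, "dy": 12, "dz": 0, "spin": 0, "grip": 35}, {"dx": 4.4, "dy": 14.7, "dz": 0, "spin": 0, "grip": 35}, {"dx": 4.9, "dy": 16.7, "dz": 0, "spin": 0, "grip": 35}, {"dx": 5.2, "dy": 17.7, "dz": 0, "spin": 0, "grip": 35}, {"dx": 5.2, "dy": 17.7, "dz": 0, "spin": 0, "grip": 35}, {"dx": 5.2, "dy": 17.7, "dz": 0, "spin": 0, "grip": 35}, {"dx": 5.2, "dy": 17.7, "dz": 0, "spin": 0, "grip": 35}]'

```text
time_s: 6.48
tcp_pos: [0.5883, 0.3071, 0.2046]
eef_rot: [-179.9, -0.1, 172.6]
contact_force: [0.1, 0.6, -1.8]
gripper_width: 0.044
```

```bash
python3 - <<'E'
from h import *
s=r.get_state();cal=r.get_calibration("wrist"); im=r.capture("wrist"); print(s["time_s"],s["tcp_pos"],s["eef_rot"],s["gripper_width"])
np.save("cal3.npy",cal,allow_pickle=True)
cv2.imwrite("pics/w3raw.png",im)
print(w2px([[.494,.308,.11]],cal))
x,y,w=.494,.308,np.radians(-7.3)
R=np.array([[np.cos(w),-np.sin(w)],[np.sin(w),np.cos(w)]])
P=np.c_[(np.array([[35,14],[35,-14],[-35,-14],[-35,14]])/1000)@R.T+[x,y],np.full(4,.11)]
c=w2px(P,cal);print(c.round(1).tolist())
g=cv2.resize(im,(800,600),interpolation=2)
cv2.polylines(g,[(c/.7).round().astype(int)],True,(0,0,255),1)
# brighten darks
g=(255*(g/255.)**.5).astype(np.uint8)
cv2.imwrite("pics/w3.png",g)
E
```

```text
6.4833 [0.5882577  0.30706808 0.20458976] [-1.79923859e+02 -7.79253934e-02  1.72646012e+02] 0.04404611380894609
[[263.14894837  74.89147976]]
[[284.0, 128.5], [243.8, 128.6], [240.5, 16.7], [284.2, 16.6]]
```

View pics/w3.png

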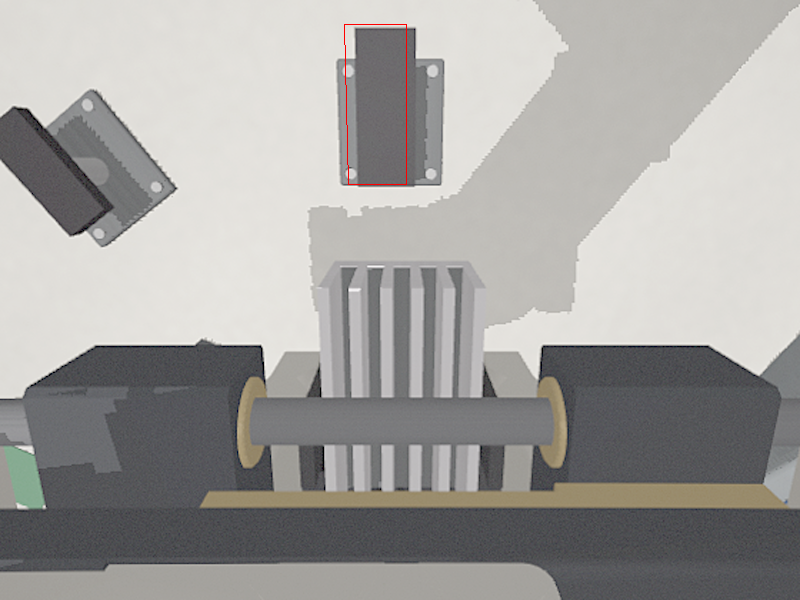

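```bash
python3 - <<'E'
from h import *
s=r.get_state();cal=np.load("cal3.npy",allow_pickle=True).item(); im=cv2.imread("pics/w3raw.png")
g=im.max(2); 
print(g[60:75:7,236:300].tolist()); print(g[10:25,270].tolist(), g[120:140,270].tolist())
a=s["eef_rot"][2]*np.pi/180;u=np.array([np.cos(a),np.sin(a)]);v=np.array([-u[1],u[0]])
m=((g<26)&(np.indices(g.shape)[0]<140)&(np.indices(g.shape)[1]>225)&(np.indices(g.shape)[1]<310)).astype(np.uint8)
m=cv2.morphologyEx(m,cv2.MORPH_OPEN,np.ones((5,5)))
cs=max(cv2.findContours(m,0,1)[0],key=cv2.contourArea)
h=cv2.approxPolyDP(cs,3,True)[:,0];print(h.tolist())
for n in (20,110):
    row=np.flatnonzero(m[n]);print(n,row.min(),row.max(),[((px2w([q,n],cal,.11)[0,:2]-s["tcp_pos"][:2])@np.c_[u,v]*1000).round(1).tolist() for q in (row.min()-.5,row.max()+.5)])
P=px2w(h,cal,.11);print(P.round(4).tolist()); print(((P[:,:2]-s["tcp_pos"][:2])@np.c_[u,v]*1000).round(1).tolist())
E
```

```text
[[105, 81, 89, 93, 92, 89, 88, 89, 89, 89, 91, 92, 75, 52, 44, 48, 51, 50, 49, 49, 48, 46, 49, 47, 49, 48, 48, 48, 47, 48, 46, 49, 49, 49, 46, 47, 45, 46, 48, 47, 50, 47, 48, 48, 46, 48, 50, 45, 47, 50, 45, 51, 45, 47, 47, 56, 57, 56, 56, 58, 57, 56, 52, 47], [130, 72, 89, 92, 94, 92, 90, 89, 90, 89, 91, 92, 85, 54, 46, 48, 49, 47, 47, 49, 46, 49, 48, 47, 47, 49, 49, 46, 48, 47, 48, 50, 49, 46, 48, 49, 49, 48, 47, 47, 46, 48, 48, 48, 48, 49, 47, 49, 49, 48, 48, 46, 47, 50, 47, 54, 57, 58, 54, 57, 55, 51, 83, 90], [148, 81, 85, 93, 94, 92, 89, 90, 90, 89, 92, 93, 93, 61, 46, 51, 51, 50, 49, 49, 49, 50, 48, 50, 48, 50, 47, 49, 50, 50, 48, 47, 47, 47, 48, 47, 48, 48, 49, 45, 50, 47, 45, 46, 49, 47, 45, 47, 49, 49, 46, 47, 49, 48, 49, 57, 55, 58, 56, 54, 57, 56, 52, 84]]
[200, 198, 199, 199, 199, 198, 199, 203, 186, 105, 32, 46, 47, 47, 49] [48, 48, 49, 47, 49, 47, 47, 46, 43, 37, 81, 218, 208, 202, 202, 202, 203, 202, 204, 203]Traceback (most recent call last):
  File "<stdin>", line 8, in <module>
ValueError: max() iterable argument is empty
```

```bash
python3 - <<'E'
from h import *
s=r.get_state();cal=np.load("cal3.npy",allow_pickle=True).item(); g=cv2.imread("pics/w3raw.png").max(2).astype(float)
a=s["eef_rot"][2]*np.pi/180;u=np.array([np.cos(a),np.sin(a)]);v=np.array([-u[1],u[0]])
def t(p):
    P=px2w(p,cal,.11)[0,:2]; return ((P-s["tcp_pos"][:2])@np.c_[u,v]*1000).round(1).tolist()
print("cam",np.array(cal["extrinsics"])[:3,3])
# bright gap rows (background outside foot): rows 24..36
for n in (24,30,36):
    x=np.flatnonzero(g[n,230:310]<100)+230; print(n,x.min(),x.max(),t([x.min()-.5,n]),t([x.max()+.5,n]))
for n in (110,120):
    print(n,g[n,243:255],g[n,285:297])
for c in (256,270,284): 
    print(c,g[14:24,c],g[124:134,c],t([c,18.7]),t([c,127.5]))
E
```

```text
cam [0.5177719  0.31739711 0.36322321]
24 248 290 [124.6, 20.7] [124.6, -7.0]
30 249 290 [121.1, 20.1] [121.1, -7.1]
36 249 290 [117.5, 20.2] [117.5, -7.1]
110 [93. 91. 90. 91. 92. 93. 84. 56. 45. 47. 45. 47.] [46. 46. 45. 49. 46. 49. 53. 57. 54. 57. 56. 53.]
120 [181. 174. 174. 173. 178. 161. 112.  55.  42.  47.  47.  47.] [47. 47. 46. 48. 46. 52. 53. 55. 55. 56. 55. 54.]
256 [202. 202. 202. 208. 188. 105.  37.  45.  47.  46.] [ 49.  45.  43.  47.  44.  38.  80. 219. 208. 204.] [127.7, 15.1] [59.5, 16.4]
270 [199. 198. 199. 203. 186. 105.  32.  46.  47.  47.] [ 49.  47.  47.  46.  43.  37.  81. 218. 208. 202.] [127.7, 6.1] [59.5, 6.7]
284 [199. 200. 202. 208. 189. 108.  35.  45.  47.  49.] [ 47.  46.  47.  45.  44.  39.  80. 218. 208. 204.] [127.6, -2.9] [59.5, -3.0]
```

Call:
servo_tool --targets '[{"dx": 0, "dy": -0.1, "dz": -0.7, "spin": 0, "grip": 35}, {"dx": 0, "dy": -0.3, "dz": -2, "spin": 0, "grip": 35}, {"dx": 0, "dy": -0.5, "dz": -4, "spin": 0, "grip": 35}, {"dx": -0.1, "dy": -0.7, "dz": -6, "spin": 0, "grip": 35}, {"dx": -0.1, "dy": -0.7, "dz": -7.3, "spin": 0, "grip": 35}, {"dx": -0.1, "dy": -0.7, "dz": -8, "spin": 0, "grip": 35}, {"dx": -0.1, "dy": -0.7, "dz": -8, "spin": 0, "grip": 35}, {"dx": -0.1, "dy": -0.7, "dz": -8, "spin": 0, "grip": 35}, {"dx": -0.1, "dy": -0.7, "dz": -8, "spin": 0, "grip": 35}, {"dx": -0.1, "dy": -0.7, "dz": -8, "spin": 0, "grip": 35}]'

```text
time_s: 7.37
tcp_pos: [0.5886, 0.3011, 0.1268]
eef_rot: [179.9, 0.1, 172.7]
contact_force: [0.3, 0.0, -1.0]
gripper_width: 0.0435
```

```bash
python3 - <<'E'
from h import *
s=r.get_state();cal=r.get_calibration("wrist"); im=r.capture("wrist"); print(s["time_s"],s["tcp_pos"],s["eef_rot"],s["gripper_width"])
np.save("cal4.npy",cal,allow_pickle=True)
cv2.imwrite("pics/w4raw.png",im)
g=cv2.resize(im[0:240,180:400],None,fx=2.5,fy=2.5,interpolation=2)
cv2.imwrite("pics/w4.png",(255*(g/255.)**.5).astype(np.uint8))
E
```

```text
7.3667 [0.58858674 0.30113955 0.12682604] [1.79916902e+02 8.37274210e-02 1.72657693e+02] 0.043503388318886116
```

View pics/w4.png

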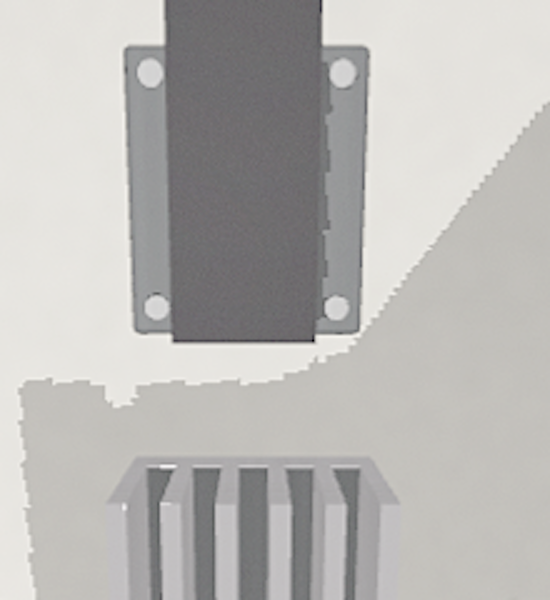

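```bash
python3 - <<'E'
from h import *
s=r.get_state();cal=np.load("cal4.npy",allow_pickle=True).item()
a=s["eef_rot"][2]*np.pi/180;u=np.array([np.cos(a),np.sin(a)]);v=np.array([-u[1],u[0]]);z0=s["tcp_pos"][2]
for n,p,z in (("barN",(172,341),.11),("barN",(316,341),.11),("barF",(164,0),.11),("barF",(322,0),.11),("base",(135,457),z0+.0025),("base",(372,457),z0+.0025),("fin",(107,504),z0+.0305),("fin",(400,504),z0+.0305)):
    P=px2w(np.array(p)/2.5+[180,0],cal,z)[0,:2]; print(n,((P-s["tcp_pos"][:2])@np.c_[u,v]*1000).round(1))
print(u,v)
E
```

```text
barN [58.6 14.6]
barN [ 58.6 -13.3]
barF [117.3  14.5]
barF [117.3 -13.2]
base [39.7 20. ]
base [ 39.7 -22.3]
fin [38.3 20.7]
fin [ 38.3 -22.8]
[-0.99180791  0.12773826] [-0.12773826 -0.99180791]
```

Call:
servo_tool --targets '[{"dx": 0, "dy": 0, "dz": 0.7, "spin": 0, "grip": 35}, {"dx": -0.6, "dy": 0.1, "dz": 1.5, "spin": 0, "grip": 35}, {"dx": -2, "dy": 0.2, "dz": 2, "spin": 0, "grip": 35}, {"dx": -4, "dy": 0.45, "dz": 2, "spin": 0, "grip": 35}, {"dx": -6, "dy": 0.65, "dz": 2, "spin": 0, "grip": 35}, {"dx": -8, "dy": 0.9, "dz": 2, "spin": 0, "grip": 35}, {"dx": -9, "dy": 1, "dz": 2, "spin": 0, "grip": 35}, {"dx": -9.35, "dy": 1.03, "dz": 2, "spin": 0, "grip": 35}, {"dx": -9.35, "dy": 1.03, "dz": 2, "spin": 0, "grip": 35}, {"dx": -9.35, "dy": 1.03, "dz": 2, "spin": 0, "grip": 35}]'

```text
time_s: 8.25
tcp_pos: [0.4948, 0.3115, 0.1462]
eef_rot: [180.0, 0.0, 172.7]
contact_force: [-0.2, 0.1, -1.4]
gripper_width: 0.0438
```

Call:
servo_tool --targets '[{"dx": 0, "dy": 0, "dz": -0.5, "spin": 0, "grip": 35}, {"dx": 0, "dy": 0, "dz": -1, "spin": 0, "grip": 35}, {"dx": 0, "dy": 0, "dz": -1.5, "spin": 0, "grip": 35}, {"dx": 0, "dy": 0, "dz": -2, "spin": 0, "grip": 35}, {"dx": 0, "dy": 0, "dz": -2.3, "spin": 0, "grip": 35}, {"dx": 0, "dy": 0, "dz": -2.5, "spin": 0, "grip": 35}, {"dx": 0, "dy": 0, "dz": -2.6, "spin": 0, "grip": 35}, {"dx": 0, "dy": 0, "dz": -2.6, "spin": 0, "grip": 35}, {"dx": 0, "dy": 0, "dz": -2.6, "spin": 0, "grip": 35}, {"dx": 0, "dy": 0, "dz": -2.6, "spin": 0, "grip": 35}]'

```text
time_s: 9.08
tcp_pos: [0.4946, 0.3112, 0.1198]
eef_rot: [180.0, 0.0, 172.7]
contact_force: [0.0, -0.2, -0.1]
gripper_width: 0.0441
```

```bash
python3 - <<'E'
from h import *
s=r.get_state();print(s["tcp_pos"],s["eef_rot"],s["contact_force"],s["moment"])
print("target",np.array([.58859-.0935,.30114+.0103]))
E
```

```text
[0.49456538 0.311226   0.11983743] [1.79978200e+02 1.78690935e-02 1.72660954e+02] [ 0.00473015 -0.21173802 -0.10661603] [-0.00173139 -0.00669538  0.02552194]
target [0.49509 0.31144]
```

Call:
servo_tool --targets '[{"dx": 0, "dy": 0, "dz": -0.05, "spin": 0, "grip": 35}, {"dx": 0, "dy": 0, "dz": -0.1, "spin": 0, "grip": 35}, {"dx": 0, "dy": 0, "dz": -0.15, "spin": 0, "grip": 35}, {"dx": 0, "dy": 0, "dz": -0.2, "spin": 0, "grip": 35}, {"dx": 0, "dy": 0, "dz": -0.25, "spin": 0, "grip": 35}, {"dx": 0, "dy": 0, "dz": -0.3, "spin": 0, "grip": 35}, {"dx": 0, "dy": 0, "dz": -0.3, "spin": 0, "grip": 35}, {"dx": 0, "dy": 0, "dz": -0.3, "spin": 0, "grip": 35}, {"dx": 0, "dy": 0, "dz": -0.3, "spin": 0, "grip": 35}, {"dx": 0, "dy": 0, "dz": -0.3, "spin": 0, "grip": 35}]'

```text
time_s: 9.92
tcp_pos: [0.4945, 0.3111, 0.1166]
eef_rot: [180.0, 0.0, 172.7]
contact_force: [-0.0, 0.8, -1.2]
gripper_width: 0.0438
```

```bash
python3 - <<'E'
from h import *
for _ in range(3):
    s=r.get_state();print(s["tcp_pos"],s["eef_rot"],s["contact_force"],s["moment"]); r.capture("wrist")
E
```

```text
[0.49448302 0.31107091 0.11658025] [1.79997091e+02 2.00068366e-03 1.72653175e+02] [-0.03953505  0.7847935  -1.15288531] [ 0.01849516 -0.02791864  0.02099582]
[0.49445387 0.31108431 0.11659169] [1.79998766e+02 1.88547397e-03 1.72657081e+02] [ 0.04012132  0.00803402 -2.26012109] [-0.06244985 -0.01955938  0.00300601]
[0.49447167 0.31106106 0.11659593] [1.79995166e+02 1.88594187e-03 1.72650401e+02] [ 0.13695665 -0.30222525 -1.16277904] [-0.03488977 -0.05728134  0.0279522 ]
```

Not touching yet; a little further down.

Call:
servo_tool --targets '[{"dx": 0.03, "dy": 0.02, "dz": -0.02, "spin": 0, "grip": 35}, {"dx": 0.03, "dy": 0.02, "dz": -0.04, "spin": 0, "grip": 35}, {"dx": 0.03, "dy": 0.02, "dz": -0.06, "spin": 0, "grip": 35}, {"dx": 0.03, "dy": 0.02, "dz": -0.08, "spin": 0, "grip": 35}, {"dx": 0.03, "dy": 0.02, "dz": -0.1, "spin": 0, "grip": 35}, {"dx": 0.03, "dy": 0.02, "dz": -0.12, "spin": 0, "grip": 35}, {"dx": 0.03, "dy": 0.02, "dz": -0.12, "spin": 0, "grip": 35}, {"dx": 0.03, "dy": 0.02, "dz": -0.12, "spin": 0, "grip": 35}, {"dx": 0.03, "dy": 0.02, "dz": -0.12, "spin": 0, "grip": 35}, {"dx": 0.03, "dy": 0.02, "dz": -0.12, "spin": 0, "grip": 35}]'

```text
time_s: 10.9
tcp_pos: [0.4948, 0.3113, 0.1158]
eef_rot: [180.0, 0.0, 172.7]
contact_force: [-1.7, 0.2, 6.3]
gripper_width: 0.0436
```

```bash
python3 - <<'E'
from h import *
for _ in range(3):
    s=r.get_state();print(s["tcp_pos"],s["contact_force"],s["moment"]); im=r.capture("scene")
cv2.imwrite("pics/s5.png",cv2.resize(im[110:230,340:460],None,fx=4,fy=4,interpolation=2))
E
```

```text
[0.49476828 0.31126263 0.11578421] [-1.71685557  0.19799104  6.26182793] [-0.40269519  0.92944573  0.04150942]
[0.49475802 0.31127292 0.11577605] [-3.55087973 -1.2466284   5.99607559] [-0.45751999  0.93778123 -0.05633907]
[0.4947636  0.31124834 0.11577761] [-2.64413983 -1.0509172   4.78228929] [-0.41732046  1.00874599 -0.0414314 ]
```

Call:
servo_tool --targets '[{"dx": 0, "dy": 0, "dz": 0.02, "spin": 0, "grip": 35}, {"dx": 0, "dy": 0, "dz": 0.04, "spin": 0, "grip": 35}, {"dx": 0, "dy": 0, "dz": 0.04, "spin": 0, "grip": 45}, {"dx": 0, "dy": 0, "dz": 0.04, "spin": 0, "grip": 51}, {"dx": 0, "dy": 0, "dz": 0.04, "spin": 0, "grip": 53}, {"dx": 0, "dy": 0, "dz": 0.04, "spin": 0, "grip": 56}, {"dx": 0, "dy": 0, "dz": 0.04, "spin": 0, "grip": 62}, {"dx": 0, "dy": 0, "dz": 0.04, "spin": 0, "grip": 70}, {"dx": 0, "dy": 0, "dz": 0.04, "spin": 0, "grip": 80}, {"dx": 0, "dy": 0, "dz": 0.04, "spin": 0, "grip": 80}]'

```text
time_s: 11.88
tcp_pos: [0.4948, 0.3113, 0.1157]
eef_rot: [-180.0, -0.0, 172.7]
contact_force: [-0.1, -0.6, -0.8]
gripper_width: 0.0677
```

Call:
servo_tool --targets '[{"dx": 0, "dy": 0, "dz": 0, "spin": 0, "grip": 80}, {"dx": 0, "dy": 0, "dz": 0.5, "spin": 0, "grip": 80}, {"dx": 0, "dy": 0, "dz": 1.5, "spin": 0, "grip": 80}, {"dx": 0, "dy": 0, "dz": 3, "spin": 0, "grip": 80}, {"dx": 0, "dy": 0, "dz": 5, "spin": 0, "grip": 80}, {"dx": 0, "dy": 0, "dz": 7.5, "spin": 0, "grip": 80}, {"dx": 0, "dy": 0, "dz": 9.5, "spin": 0, "grip": 80}, {"dx": 0, "dy": 0, "dz": 11, "spin": 0, "grip": 80}, {"dx": 0, "dy": 0, "dz": 12, "spin": 0, "grip": 80}, {"dx": 0, "dy": 0, "dz": 12, "spin": 0, "grip": 80}]'

```text
time_s: 12.72
tcp_pos: [0.4957, 0.312, 0.239]
eef_rot: [179.8, 0.2, 172.7]
contact_force: [-0.1, 0.3, -0.1]
gripper_width: 0.0705
```

```bash
python3 - <<'E'
from h import *
s=r.get_state();cal=r.get_calibration("wrist"); w=r.capture("wrist"); sc=r.capture("scene"); print(s["time_s"],s["tcp_pos"],s["contact_force"])
np.save("cal6.npy",cal,allow_pickle=True)
a=cv2.resize(w[60:300,160:400],(400,400),interpolation=2);b=cv2.resize(sc[130:220,350:440],(400,400),interpolation=2)
cv2.imwrite("pics/f6.png",(255*(np.hstack([a,b])/255.)**.5).astype(np.uint8))
E
```

```text
12.7167 [0.4956896  0.31200756 0.2389564 ] [-0.10594169  0.29570796 -0.13085254]
```

View pics/f6.png

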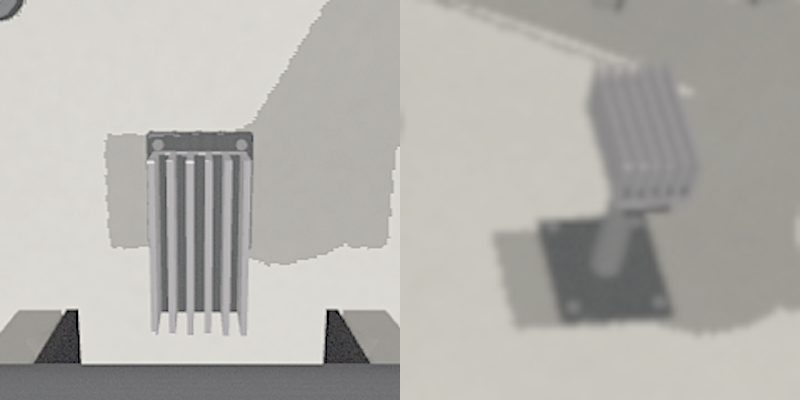

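```bash
python3 - <<'E'
from h import *
cal=np.load("cal6.npy",allow_pickle=True).item(); k=.6
f=lambda p,z: px2w(np.array(p)*k+[160,60],cal,z)
a=f([(148,162),(252,162),(243,333),(154,333)],.146);print("part",a.round(4).tolist(),a.mean(0))
d=a[0]+a[1]-a[2]-a[3];print("yaw",np.degrees(np.arctan2(-d[1],-d[0])))
b=f([(147,132),(253,132)],.008);u=np.array([-.9918,.1277]);print("foot centre",b.mean(0)[:2]-u*.04,"width",np.linalg.norm(b[0]-b[1]))
print("bar .4957 .3124 yaw -7.3")
E
```

```text
part [[0.4547, 0.2957, 0.146], [0.4603, 0.3393, 0.146], [0.5377, 0.327, 0.146], [0.5324, 0.2865, 0.146]] [0.49629246 0.31211368 0.146     ]
yaw -7.891195833256493
foot centre [0.4961599  0.31259099] width 0.0685158095504895
bar .4957 .3124 yaw -7.3
```

Part centre, bar centre and foot centre agree to within 1 mm, so I'm handing in.

```bash
python3 -c "
from plant import r
print(r.close_job(), r.get_state()['time_s'])"
```

```text
the job is handed in; nothing more can be done
the job is handed in; nothing more can be done
```

The larger heat sink now rests fins up on the bar of the taller stand, and I handed the job in at about 12.8 s. I gripped it across its 44 mm width with 25 N and lowered it until it touched the bar at about 6 N. I then opened the gripper and raised it about 12 cm clear.

- **Position:** in the last wrist picture the part's centre is at (0.496, 0.312). The bar measured (0.496, 0.312) and the foot (0.496, 0.313), so they agree to within about 1 mm.
- **Alignment:** the part's yaw is about -7.9° against -7.3° for the bar, which is within what the picture can resolve.
- **Level and contact:** it looks level in the scene view, and the tool force was near zero after backing off.
- **Smaller heat sink:** I never approached it, and it was still lying in place in the last picture that showed it, just after the lift. I did not check it again at the end.
- **One disagreement:** the first top-view estimate of the bar was about 4 mm off in y from the wrist views. I used the closer wrist measurements, and the final check agreed with them.

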